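Ease the cover off a press-fit prism housing with a wedge

TASK

Take the wooden wedge out of its walnut block and work it down into the seam of the prism housing from alternating ends, a little at a time, until the press-fit cover stands at least 6 mm off at both ends. Go by feel and gently: prise with the wedge only, never let one end of the cover get more than 3 mm ahead of the other, and leave the other parts on the counter alone. Then put the wedge back down in its block.

Things in the scene. Friction and masses are not known exactly. Their poses are not given: they have to be found in the camera images.
- wedge: Pale wooden wedge, 60 g, standing blade down in the walnut block. Origin: centre of the handle's underside (the shoulder), z up along the handle. Handle: 28 mm (x) by 28 mm (y), 50 mm tall above the shoulder; grip it there. Blade: 16 mm wide (y), 50 mm from shoulder down to tip, made of one flat upright face at x +6 mm, facing the wedge's +x, and one sloping face.
- wedge_tip (a point): The blade's tip: lower edge of the flat face, middle of the width (wedge x +6, z -50 mm). The blade is 1.5 mm thick here (from x +4.5 to +6) and grows evenly, by 0.25 mm per mm upward, to 14 mm at the shoulder (x -8 to +6).
- block: Walnut block that holds the wedge, fixed, 75 mm (x) by 65 mm (y), 60 mm tall. Origin: centre of its underside. A pocket goes straight through its middle, 21 mm (x) by 22 mm (y): the blade hangs in it, the shoulder rests on the block's top, wedge x along the block's x within 0.05 rad.
- cradle: Fixed dark wooden cradle, base 115 (x) by 135 (y) by 15 mm; origin on the counter. A prism housing of two metal halves sits on it squarely but up to 7 mm either way along the cradle's x from its nominal place; no reading shows this offset: find it by feel. Nominal: the upright seam is the plane x = 0, the unyielding fixed half lies at x 0 to +40, the cover at x -22 to 0, both y -50 to +50 mm.
- wall_top (a point): Nominal point on the top edge of the fixed half's seam face, middle of the seam, 69 mm above the counter (axes as the cradle's). The cover's top is at 61 mm, so this face stands 8 mm above it as a wall to feel for. On the fixed half: a round eyepiece boss 30 mm across at x +22 mm, up to 77 mm. Wooden cheeks at its ends reach only to 45 mm.
- left_notch (a point): Nominal middle of the left (+y) prying notch: on the seam plane, y +38.5 mm, at the height of the cover's top, 61 mm. From |y| 27 to 50 mm the cover's seam face is cut back: a slot 2.2 mm wide (x -2.2 to 0) while shut, clear for 42 mm down. A wedge pushed down in it, flat face on the fixed half, opens this end by the blade's thickness at the cover's top less 2.2 mm, less about 1 mm of give.
- right_notch (a point): The same for the right (-y) prying notch, at y -38.5 mm.
- left_end (a joint): How far the cover's left (+y) end is open, as an angle: the end at y +38.5 mm has come off the fixed half, along the cradle's -x, by 77 mm times this value (6 mm at 0.078). 0 shut, at most 0.156 (12 mm). A press fit, about 6 N of friction at each end; each end moves on its own, the cover skewing about the other, and stays where it is left.
- right_end (a joint): The same for the right (-y) end, at y -38.5 mm.
- focus_wheel: Bystander: grey steel focusing wheel lying flat, 42 mm across, 18 mm tall. Origin: centre of its underside.
- objective_cell: Bystander: flat round lens cell of blackened brass with a glass face, 52 mm across, 14 mm tall. Origin: centre of its underside.
- glass_prism: Bystander: squat amber glass prism, 34 mm by 26 mm, 17 mm tall. Origin: centre of its underside.
- lens_barrel: Bystander: aluminium tube, 31 mm across, 75 mm tall, standing in a steel clip on a wooden stand 70 mm square; its top is 91 mm above the counter. Origin: centre of its underside.
Mind the look-alikes: they are no part of the job. What is meant by the wedge is not red, and is the smaller of those in its own colour.

How it is judged:
On the way, in this order (a step that is already met when the one before it is completed fails the run):
1. the wedge is drawn clear of its block (z of wedge in the frame of block above 0.1 m), for 0.1 s.
2. one end of the cover is eased off by at least 1 mm with the wedge (value of joint any of left_end, right_end above 0.013 rad and contact force between wedge and cradle above 0.5 N), for 0.02 s.
3. both ends of the cover stand at least 5.5 mm off (value of joint each of left_end, right_end above 0.0714 rad), for 0.2 s.
At the end, for the whole second after the job is handed in: The cover stands at least 5.5 mm (0.0714 rad) off the fixed half at both ends, and the wedge stands at rest and upright (within 0.1 rad) in its block again, shoulder down on the block's top within 4 mm and within 6 mm of its middle (all of step 3 and horizontal distance between wedge and block below 0.006 m and z of wedge in the frame of block below 0.064 m and angle between wedge's own z axis and vertical below 0.1 rad and linear speed of wedge below 0.02 m/s); the robot touches nothing.
It fails at once if one end of the cover gets about 4 mm ahead of the other (3.5 mm never counts, 4.5 mm always does) ((value of joint left_end above 0.0519 rad and value of joint right_end below 0.0065 rad) or (value of joint left_end above 0.0649 rad and value of joint right_end below 0.0195 rad) or (value of joint left_end above 0.0779 rad and value of joint right_end below 0.0325 rad) or (value of joint left_end above 0.0909 rad and value of joint right_end below 0.0455 rad) or (value of joint left_end above 0.1039 rad and value of joint right_end below 0.0584 rad) or (value of joint left_end above 0.1169 rad and value of joint right_end below 0.0714 rad) or (value of joint right_end above 0.0519 rad and value of joint left_end below 0.0065 rad) or (value of joint right_end above 0.0649 rad and value of joint left_end below 0.0195 rad) or (value of joint right_end above 0.0779 rad and value of joint left_end below 0.0325 rad) or (value of joint right_end above 0.0909 rad and value of joint left_end below 0.0455 rad) or (value of joint right_end above 0.1039 rad and value of joint left_end below 0.0584 rad) or (value of joint right_end above 0.1169 rad and value of joint left_end below 0.0714 rad)).
It fails at once if the wedge bears on the housing with more than 40 N (contact force between wedge and cradle above 40 N).
It fails at once if the fingers bear on the housing or its cradle with more than 2 N (contact force between the fingers and cradle above 2 N).
It fails at once if a bystander is moved more than 15 mm (distance of any of focus_wheel, objective_cell, glass_prism, lens_barrel from where it was at the start of the episode above 0.015 m).
It also fails if it takes over 66 s, if anything falls off the work surface, if the arm or the gripper's body presses on something with over 40 N, if the wrist force passes 120 N, or if a joint passes its speed limit or range.

ROBOT

A 6-joint arm with a two-finger parallel gripper is mounted at the origin on the work surface. World frame = base frame: x ahead of the robot, y to its left, z up, the work surface at z = 0. Lengths are in m, angles in rad, forces in N, time in s.
With the tool pointing down it reaches from about 0.225 to 0.875 m from the base axis. Payload 3.4 kg.
Tool frame: the origin (TCP) lies between the finger pads; the fingertips stand 17 mm ahead of it and the grasp point (between the pads) lies 2 mm behind it; y points along the fingers, z is the direction in which the jaws open and shut, and the axes are right-handed (so a half turn about y gives the same grasp; the last joint's range is limited). The gripper opens to 85 mm and grips with 20 to 120 N. Pads are 22 mm wide; open, the fingers measure 114 mm over their backs; the gripper's body (76 mm by 85 mm) begins 54 mm behind the grasp point. The pads swing forward as they close: fully open they stand 13 mm farther back than shut.
Start: joints at [1.005, 0.276, 1.505, -0, 1.361, -0.121], TCP at [0.247, 0.519, 0.248] pointing down, gripper open.
Joint ranges: [-2.89, 2.89], [-0.75, 2.08], [0.22, 2.7], [-1.18, 4.32], [0.11, 2.71], [-2.7, 2.7]. Speed limits (rad/s): [2.57, 2.57, 3.14, 3.14, 3.14, 3.14].

INTERFACE

Orientations are given as a unit quaternion [w, x, y, z].
In Python, from rig import manip, get_image, camera_model, sign_off, spot_in, silhouettes, spot_point gives the robot as it stands.
- The arm moves only by the tool jog_arm, never from a script. Its argument "targets" is a list of rows, each a list of 3 entries, a list of its own where there are three numbers: the finger opening in m, from 0 to 0.0854, then the shift along the world's x, y, z in m, then the turn about the world's z in rad. In form: [[claw, [x, y, z], spin], ...]. A call has 1 to 10 rows; each row shifts and turns the commanded pose from where the row before left it; what a row does not reach is not made up. A row lasts 1/8 s, in which the tool goes at most 62.5 mm and 10.7 degrees, less where a joint would pass 70% of its speed; a pose out of reach is approached as far as the arm can. A call with a gripper value outside its range is refused whole. The fingers move at their own pace and stop on an object; "force" is the grip in N (left out, the last holds). Time passes only in rows, so rows that do not move let the fingers close. It gives the time, the measured TCP pose, the force and the opening at its end, in the units of the state.
- manip.get_state(): the state, without advancing time (a new reading comes with each control period).
- get_image(name): name is "side" or "top" or "wrist"; returns (picture, depth): 420x560x3 uint8, red, green, blue; 420x560 float32, m along the optical axis (not along the pixel's ray), 0 where there is no reading.
- camera_model(name): a dict with "mtx" (3x3 intrinsics, pixels), "distortion" ([k1, k2, p1, p2, k3] as OpenCV has them; the pictures are not rectified), "world_from_camera" (4x4, takes a point from camera to world coordinates). Camera axes: x right, y up, looking along -z (the intrinsics and any distortion apply to the point x, -y, -z); pixel columns grow to the right and rows downward; lengths in m; the calibration is good to about 2 mm. A picture is of the moment at which its call begins: read the wrist's pose just before it. camera_model takes no time and is no camera call; for the wrist camera it gives the pose at the moment of the call.
- sign_off(): hands the job in, once; it reports no verdict.
Trained networks look in the newest picture that a camera, given by its name, has taken for a name from the list of things; names that differ only in an ending like _2 or _b are one class to them, and where a whole thing is asked for, a point or a joint stands for the part that bears it (a point fixed in the world has none). Each returns a list of dicts, best first, with "score" (0 to 1); they miss things now and then, are a little off and sometimes report something else, mostly with a low value. They report only what shows in the picture. A call takes as long as a camera call. They do not tell look-alikes from the thing itself.
- spot_in(name, camera): "position" ([column, row] in pixels, amid what is visible of it).
- silhouettes(name, camera): "mask" (420x560 bool, what is visible of it) and "position" ([column, row] in pixels, amid what is visible of it).
- spot_point(name, camera): "position" ([column, row] in pixels: a listed point, or the origin of a listed thing).
The state is a dict: "clock": time; "qpos": joint angles; "qd": joint speeds; "effort": joint torques, N m; "position": TCP position; "ee_rot": TCP orientation; "contact_force": force on the tool from outside, world axes, zero at the start; "moment": the same for the moment, N m; "width": finger opening in m.
Only numpy, scipy, OpenCV 4.12 (cv2) and the standard library are available. Lean on these libraries where they do the work, as an engineer would, in place of code of your own. Each camera call takes 0.05 s, during which the arm holds its last target.

## Working session

There is one attempt and no reset: what is moved stays moved. The work goes in short steps, Python scripts to look and compute and a tool call to move; the robot and the scene stay as the last step left them, time stands still between calls to the robot, and variables do not carry over. Pictures are saved under pics/ and viewed, and the job is handed in when it is done.

Besides the shell and the picture viewer there is one more tool, called by a JSON object that holds its "name" and its "arguments", one argument or row to a line. jog_arm: Moves the arm, as the interface text tells. Its arguments: {"type":"object","properties":{"targets":{"type":"array","items":{"type":"array"}},"force":{"type":"number"}},"required":["targets"]}

```bash
ls; mkdir -p pics; cat > h.py <<'E'
import numpy as np, cv2
from rig import manip, get_image, camera_model, sign_off, spot_in, silhouettes, spot_point
def save(n,im): cv2.imwrite('pics/'+n+'.png', im[:,:,::-1])
def px2w(cam,u,v,d,m=None):
    m=m or camera_model(cam)
    K=np.array(m['mtx']);D=np.array(m['distortion']);T=np.array(m['world_from_camera'])
    p=cv2.undistortPoints(np.array([[[u,v]]],float),K,D)[0,0]
    return (T@np.array([p[0]*d,-p[1]*d,-d,1]))[:3]
def ray(cam,u,v,z,m=None):
    m=m or camera_model(cam)
    T=np.array(m['world_from_camera']); a=px2w(cam,u,v,1.0,m); o=T[:3,3]
    return o+(a-o)*(z-o[2])/(a[2]-o[2])
def w2px(cam,P,m=None):
    m=m or camera_model(cam)
    T=np.linalg.inv(np.array(m['world_from_camera'])); p=T[:3,:3]@np.array(P)+T[:3,3]
    q=np.array([[p[0],-p[1],-p[2]]])
    return cv2.projectPoints(q,np.zeros(3),np.zeros(3),np.array(m['mtx']),np.array(m['distortion']))[0][0,0]
E
python3 - <<'E'
from h import *
s=manip.get_state(); print({k:np.round(v,3) for k,v in s.items()})
for c in ['top','side','wrist']:
    im,d=get_image(c); save(c+'0',im); np.save('d_'+c,d)
    print(c,np.round(camera_model(c)['world_from_camera'],3).tolist())
    if c!='wrist':
      for n in ['wedge','block','cradle','focus_wheel','objective_cell','glass_prism','lens_barrel']:
        print(n,[(round(r['score'],2),np.round(r['position']).tolist()) for r in spot_in(n,c)])
E
```

```text
pics
{'clock': np.float64(0.0), 'qpos': array([ 1.005,  0.277,  1.506,  0.   ,  1.361, -0.121]), 'qd': array([ 0.001, -0.   , -0.002, -0.001,  0.   , -0.   ]), 'effort': array([ 0.0000e+00, -4.1677e+01, -2.4580e+01, -0.0000e+00,  1.1000e-02,
       -0.0000e+00]), 'position': array([0.247, 0.519, 0.247]), 'ee_rot': array([-0.689,  0.69 , -0.156,  0.156]), 'contact_force': array([ 0.2  , -0.526, -0.385]), 'moment': array([ 0.013,  0.016, -0.002]), 'width': np.float64(0.086)}
top [[0.029, 0.995, -0.092, 0.45], [-0.999, 0.028, -0.016, -0.002], [-0.014, 0.092, 0.996, 0.975], [0.0, 0.0, 0.0, 1.0]]
wedge [(0.84, [214.0, 198.0]), (0.77, [139.0, 190.0]), (0.67, [200.0, 129.0])]
block [(0.85, [221.0, 209.0])]
cradle [(0.64, [379.0, 174.0]), (0.62, [288.0, 118.0])]
focus_wheel [(0.92, [282.0, 297.0])]
objective_cell [(0.78, [204.0, 283.0])]
glass_prism [(0.67, [381.0, 289.0])]
lens_barrel [(0.85, [285.0, 120.0]), (0.36, [280.0, 298.0])]
side [[0.937, 0.208, -0.28, 0.287], [-0.349, 0.512, -0.785, -0.735], [-0.02, 0.833, 0.552, 0.612], [0.0, 0.0, 0.0, 1.0]]
wedge [(0.94, [244.0, 173.0]), (0.9, [261.0, 184.0]), (0.86, [319.0, 190.0]), (0.63, [260.0, 210.0])]
block [(0.96, [259.0, 209.0]), (0.54, [190.0, 275.0])]
cradle [(0.65, [360.0, 303.0])]
focus_wheel [(0.65, [188.0, 276.0])]
objective_cell [(0.75, [183.0, 229.0])]
glass_prism [(0.67, [227.0, 355.0]), (0.45, [188.0, 276.0])]
lens_barrel [(0.66, [362.0, 205.0])]
wrist [[0.43, -0.856, -0.288, 0.173], [0.903, 0.408, 0.136, 0.554], [0.001, -0.318, 0.948, 0.373], [0.0, 0.0, 0.0, 1.0]]
```

View pics/top0.png

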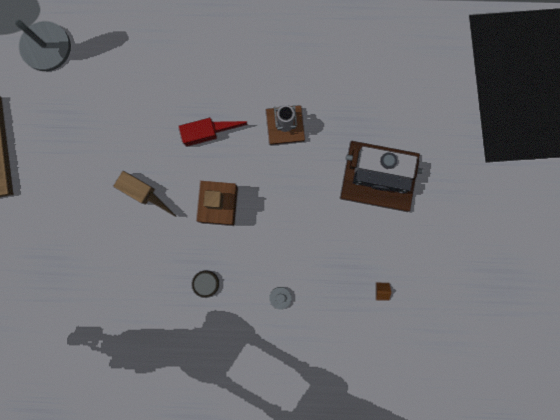

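View pics/side0.png

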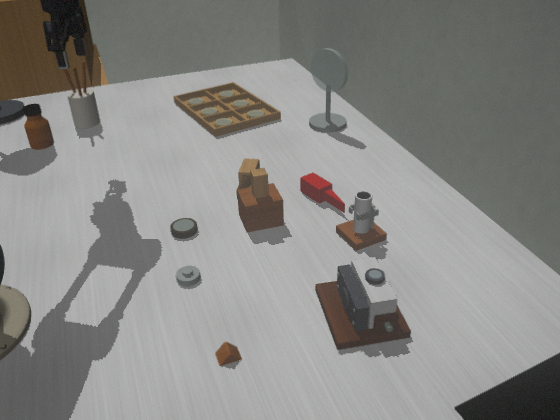

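```bash
python3 - <<'E'
import cv2
a=cv2.imread('pics/top0.png');b=cv2.imread('pics/side0.png')
cv2.imwrite('pics/top0c.png',cv2.resize(a[100:240,110:260],None,fx=5,fy=4,interpolation=2)[:600,:750])
cv2.imwrite('pics/side0c.png',cv2.resize(b[140:240,200:350],None,fx=5,fy=5,interpolation=2))
cv2.imwrite('pics/top0d.png',cv2.resize(a[110:240,310:450],None,fx=4.5,fy=4.5,interpolation=2))
E
```

```text
(no output)
```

View pics/top0c.png

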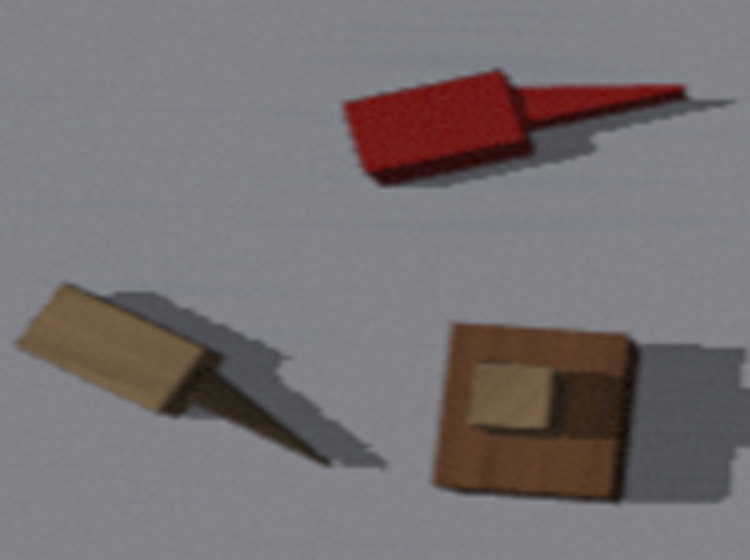

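View pics/side0c.png

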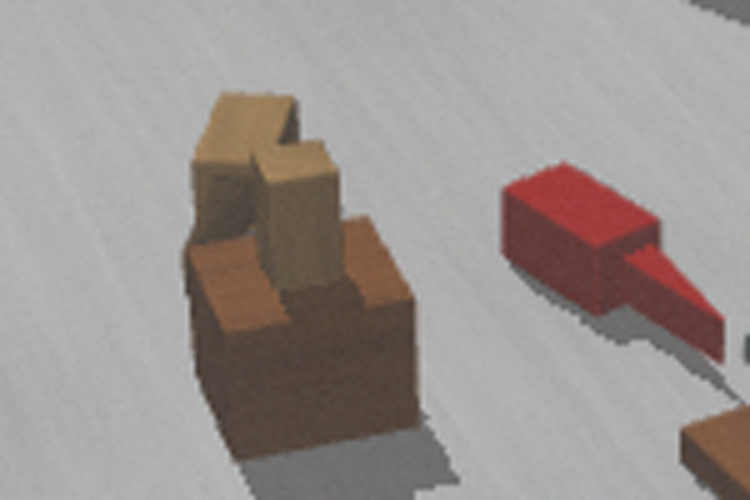

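View pics/top0d.png

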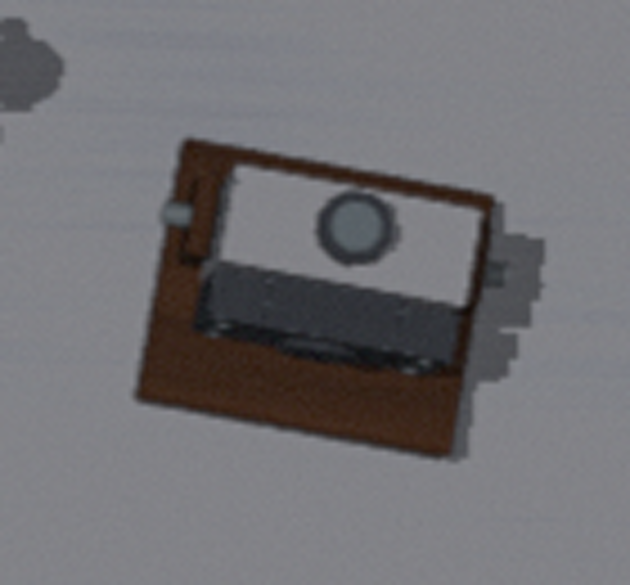

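Three wedges show in the top picture:
- The red one lies at (213,130). It is ruled out by its colour.
- The larger tan one lies at (140,190).
- The smaller tan one stands in the walnut block at (214,198). This is the one meant: it is not red and is the smaller of the tan pair. The crops confirm it.

The cradle is at about (380,175), with its dark cover facing the robot (image bottom).

```bash
cat > fit.py <<'E'
from h import *
import sys
E
python3 - <<'E'
from h import *
from scipy.spatial.transform import Rotation as R
s=manip.get_state();q=s['ee_rot'];print(np.round(R.from_quat(q[[1,2,3,0]]).as_matrix(),2).tolist())
d=np.load('d_top.npy'); m=camera_model('top'); K=np.array(m['mtx']);D=np.array(m['distortion']);T=np.array(m['world_from_camera'])
v,u=np.mgrid[0:420,0:560]
p=cv2.undistortPoints(np.stack([u,v],-1).reshape(-1,1,2).astype(float),K,D).reshape(420,560,2)
P=np.stack([p[...,0]*d,-p[...,1]*d,-d],-1)@T[:3,:3].T+T[:3,3]
np.save('P_top.npy',P)
z=P[...,2]; print('table z',np.median(z[250:400,300:500]))
def rect(sel,name):
    pts=P[sel][:,:2]*1000
    r=cv2.minAreaRect(pts.astype(np.float32)); print(name,len(pts),np.round(r[0],1),np.round(r[1],1),r[2],'z',np.median(P[sel][:,2]))
win=lambda a,b,c,e:(u>=a)&(u<b)&(v>=c)&(v<e)&(d>0)
b=win(190,245,170,235)
rect(b&(z>.052)&(z<.066),'blocktop'); rect(b&(z>.1)&(z<.12),'handletop')
c=win(330,430,130,220)
rect(c&(z>.008),'cradle all');rect(c&(z>.064)&(z<.073),'wall top');rect(c&(z>.056)&(z<.064),'cover top')
rect(win(100,185,160,225)&(z>.008),'bigwedge'); print(z[win(100,185,160,225)].max())
rect(win(260,310,100,150)&(z>.008),'barrel')
for n in ['wall_top','left_notch','right_notch','cradle','block','wedge','wedge_tip']:
  for cam in ['top','side']:
    for r in spot_point(n,cam)[:2]:
      print(n,cam,round(r['score'],2),np.round(r['position'],1))
E
```

```text
[[0.9, 0.0, 0.43], [-0.43, 0.0, 0.9], [-0.0, -1.0, 0.0]]
table z 4.1121437901248115e-05
blocktop 1145 [541.5 117.1] [65.4 75.3] 86.71581268310547 z 0.05978566015967124
handletop 278 [542.3 117.5] [28.2 28.1] 87.34938049316406 z 0.10936407686983929
cradle all 4270 [ 605.6 -189.9] [145.1 115.8] 80.3819808959961 z 0.045554768179011496
wall top 1046 [ 611.5 -191.1] [101.   61.8] 80.3723373413086 z 0.06899034295195244
cover top 671 [ 607.3 -189.9] [102.7  60.5] 76.97124481201172 z 0.06098868679170688
bigwedge 895 [553.9 250.3] [128.7  36.1] 61.413455963134766 z 0.03475384065229892
0.0404629331560884
barrel 1313 [700.9  -5.5] [71.3 70.1] 7.4059929847717285 z 0.017307142976914713
wall_top side 0.82 [359.3 279.9]
left_notch top 0.61 [359.1 168.7]
left_notch side 0.92 [352.5 268.4]
right_notch top 0.61 [403.2 174.7]
right_notch side 0.75 [371.9 304.8]
cradle top 0.97 [378. 177.]
cradle side 0.96 [357.  310.1]
cradle side 0.37 [262.7 222.5]
block top 0.95 [216.  203.1]
block side 0.75 [262.1 219.5]
wedge top 0.93 [147.5 194.2]
wedge top 0.83 [215.8 196.6]
wedge side 0.98 [328.7 189.5]
wedge side 0.69 [242.  179.7]
wedge_tip top 0.95 [246.1 124.8]
wedge_tip top 0.92 [174.2 216.8]
wedge_tip side 0.84 [235.2 192.5]
wedge_tip side 0.72 [343.5 205.7]
```

```bash
python3 - <<'E'
from h import *
P=np.load('P_top.npy');v,u=np.mgrid[0:420,0:560];z=P[...,2]
w=(u>=325)&(u<435)&(v>=125)&(v<225)
sel=w&(z>.010)&(z<.020)
r=cv2.minAreaRect((P[sel][:,:2]*1000).astype(np.float32));print('base',np.round(r[0],1),np.round(r[1],1),r[2])
c=np.array(r[0])
for yaw in [np.deg2rad(r[2]-90),np.deg2rad(-9.62)]:
  Rm=np.array([[np.cos(yaw),np.sin(yaw)],[-np.sin(yaw),np.cos(yaw)]])
  Q=(P[...,:2]*1000-c)@Rm.T
  print(yaw)
  for n,lo,hi in [('wall',.066,.072),('cover',.058,.0635),('base',.010,.020)]:
    q=Q[w&(z>lo)&(z<hi)]; print(n,np.percentile(q[:,0],[0,1,50,99,100]).round(1),np.percentile(q[:,1],[0,1,50,99,100]).round(1))
  # wall-edge slices
  for a in range(-50,50,10):
    k=w&(Q[...,1]>a)&(Q[...,1]<a+10)
    print(a, 'wallmin',Q[...,0][k&(z>.067)&(z<.071)].min().round(1),'cover',np.round([Q[...,0][k&(z>.0595)&(z<.0625)].min(),Q[...,0][k&(z>.0595)&(z<.0625)].max()],1))
E
```

```text
base [ 605.6 -190.5] [136.3 115.8] 80.47876739501953
-0.16617685780514582
wall [-4.  -3.3 15.2 36.4 36.9] [-49.7 -48.9   2.2  50.1  50.8]
cover [-25.9 -25.5 -14.5  -2.6  34.9] [-49.5 -48.6   0.4  50.2  50.7]
base [-57.9 -57.3 -33.9  56.8  57.9] [-68.2 -65.9   8.8  67.6  68.2]
-50 wallmin -3.4 cover [-25.9  -2.6]
-40 wallmin -3.6 cover [-25.1  -2.8]
-30 wallmin -3.1 cover [-25.4  -3.4]
-20 wallmin -3.4 cover [-25.5  -3.2]
-10 wallmin -3.4 cover [-25.7  -3.6]
0 wallmin -3.9 cover [-25.6  -3.8]
10 wallmin -3.9 cover [-25.3  -3. ]
20 wallmin -3.3 cover [-25.8  -3.2]
30 wallmin -2.7 cover [-25.3  -3.4]
40 wallmin -4.0 cover [-24.6  -3.2]
-0.1679006740418545
wall [-4.1 -3.3 15.2 36.4 36.8] [-49.7 -48.9   2.3  50.1  50.9]
cover [-25.9 -25.6 -14.6  -2.5  34.8] [-49.5 -48.6   0.4  50.2  50.7]
base [-57.9 -57.3 -33.9  56.8  57.8] [-68.2 -66.    8.8  67.6  68.2]
-50 wallmin -3.3 cover [-25.8  -2.5]
-40 wallmin -3.5 cover [-25.   -2.8]
-30 wallmin -3.1 cover [-25.4  -3.3]
-20 wallmin -3.3 cover [-25.4  -3.2]
-10 wallmin -3.4 cover [-25.6  -3.6]
0 wallmin -3.9 cover [-25.6  -3.8]
10 wallmin -3.9 cover [-25.4  -3. ]
20 wallmin -3.3 cover [-25.9  -3.2]
30 wallmin -2.8 cover [-25.3  -3.4]
40 wallmin -4.1 cover [-24.7  -3.3]
```

{"name": "jog_arm", "arguments": {
  "targets": [
    [0.07,[0.0295,-0.04015,0],0.0388],
    [0.07,[0.0295,-0.04015,0],0.0388],
    [0.07,[0.0295,-0.04015,0],0.0388],
    [0.07,[0.0295,-0.04015,0],0.0388],
    [0.07,[0.0295,-0.04015,0],0.0388],
    [0.07,[0.0295,-0.04015,0],0.0388],
    [0.07,[0.0295,-0.04015,0],0.0388],
    [0.07,[0.0295,-0.04015,-0.02],0.0388],
    [0.07,[0.0295,-0.04015,-0.03],0.0388],
    [0.07,[0.0295,-0.04015,-0.03],0.0388]
  ],
  "force": 100
}}

```text
clock: 2.8
position: [0.5436, 0.1162, 0.1679]
ee_rot: [0.707, -0.707, 0.019, -0.02]
contact_force: [0.8, -0.2, -0.2]
width: 0.07
```

{"name": "jog_arm", "arguments": {
  "targets": [
    [0.065,[0,0,0],0],
    [0.065,[0,0,0],0]
  ]
}}

```text
clock: 3.05
position: [0.5423, 0.1178, 0.1684]
ee_rot: [0.707, -0.707, 0.021, -0.02]
contact_force: [-0.3, -0.8, 0.2]
width: 0.0652
```

```bash
python3 - <<'E'
from h import *
from scipy.spatial.transform import Rotation as R
s=manip.get_state();q=s['ee_rot'];M=R.from_quat(q[[1,2,3,0]]).as_matrix();print(s['clock'],s['position'],np.arctan2(M[1,2],M[0,2]),s['contact_force'],s['width'],s['qpos'])
m=camera_model('wrist');im,d=get_image('wrist');save('wrist1',im)
K=np.array(m['mtx']);D=np.array(m['distortion']);T=np.array(m['world_from_camera'])
v,u=np.mgrid[0:420,0:560]
p=cv2.undistortPoints(np.stack([u,v],-1).reshape(-1,1,2).astype(float),K,D).reshape(420,560,2)
P=np.stack([p[...,0]*d,-p[...,1]*d,-d],-1)@T[:3,:3].T+T[:3,3]
z=P[...,2]
for lo,hi in [(.057,.062),(.107,.113)]:
  sel=(z>lo)&(z<hi)&(np.abs(P[...,0]-.542)<.06)&(np.abs(P[...,1]-.117)<.06)&(d>0)
  if sel.sum()>10:
    r=cv2.minAreaRect((P[sel][:,:2]*1000).astype(np.float32));print(sel.sum(),np.round(r[0],1),np.round(r[1],1),r[2],np.median(z[sel]))
E
```

```text
3.05 [0.54225978 0.11784967 0.16844634] 1.513084128180837 [-0.32243389 -0.75212747  0.20881602] 0.0652257380036052 [ 8.80925871e-02  3.02774496e-01  1.67433143e+00  8.93836784e-04
  1.16499638e+00 -1.42534483e+00]
5429 [540.  117.6] [65.3 75.8] 86.92720031738281 0.05957240803981784
1854 [540.5 118. ] [27.8 27.7] 86.38655090332031 0.10948630046396036
```

View pics/wrist1.png

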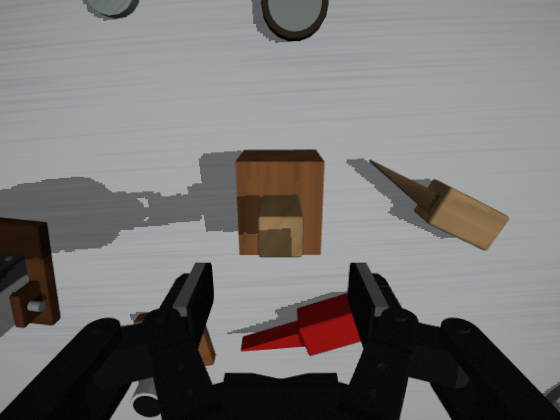

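The wrist picture shows the small tan wedge at (280,225), between the open fingers. The big tan one at (460,215) and the red one at (315,325) are clear of them. I'll descend and grip.

{"name": "jog_arm", "arguments": {
  "targets": [
    [0.06,[-0.001,0,-0.03],0],
    [0.06,[0,0,-0.03],0],
    [0.06,[0,0,-0.024],0],
    [0.06,[0,0,0],0],
    [0.02,[0,0,0],0],
    [0.02,[0,0,0],0],
    [0.02,[0,0,0],0],
    [0.02,[0,0,0],0]
  ],
  "force": 100
}}

```text
clock: 4.1
position: [0.5426, 0.1181, 0.0862]
ee_rot: [0.707, -0.706, 0.019, -0.021]
contact_force: [0.5, 1.0, 7.6]
width: 0.0269
```

{"name": "jog_arm", "arguments": {
  "targets": [
    [0.02,[0,0,0.01],0],
    [0.02,[0,0,0.02],0],
    [0.02,[0,0,0.03],0],
    [0.02,[0,0,0.03],0],
    [0.02,[0,0,0.02],0],
    [0.02,[0,0,0],0],
    [0.02,[0,0,0],0]
  ]
}}

```text
clock: 4.97
position: [0.5408, 0.1174, 0.1936]
ee_rot: [-0.707, 0.707, -0.021, 0.02]
contact_force: [0.0, -0.0, -0.8]
width: 0.0268
```

```bash
python3 - <<'E'
from h import *
s=manip.get_state();print(s['clock'],s['position'],s['contact_force'],s['width'])
im,d=get_image('side');save('side2',im);np.save('d_side2',d)
a=im[60:200,190:330];save('side2c',cv2.resize(a,None,fx=4.2,fy=4.2,interpolation=2))
print([(r['score'],r['position']) for r in spot_point('wedge_tip','side')])
m=camera_model('wrist');im,d=get_image('wrist');save('wrist2',im);np.save('d_w2',d)
print([(r['score'],r['position']) for r in spot_point('wedge_tip','wrist')])
E
```

```text
4.975 [0.54077575 0.11743116 0.19364507] [ 0.0351077  -0.01857227 -0.78305434] 0.026795926037301746
[(0.81, [346.1, 207.1]), (0.67, [233.7, 195.9]), (0.62, [259.1, 168.8]), (0.58, [182.6, 234.2])]
[(0.71, [366.5, 156.5]), (0.7, [280.1, 238.4])]
```

View pics/side2c.png

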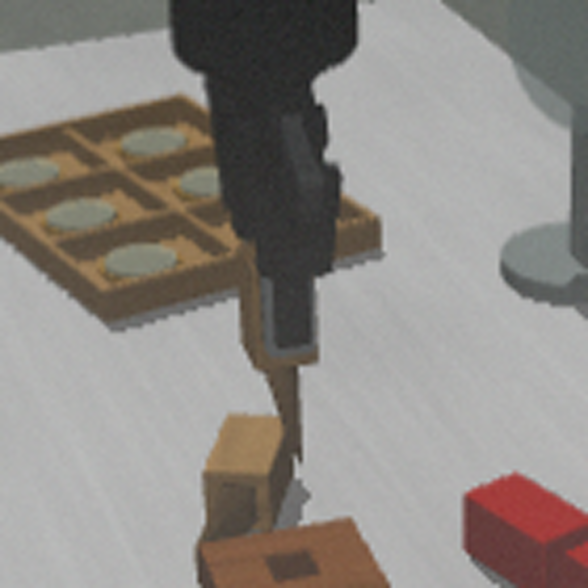

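View pics/wrist2.png

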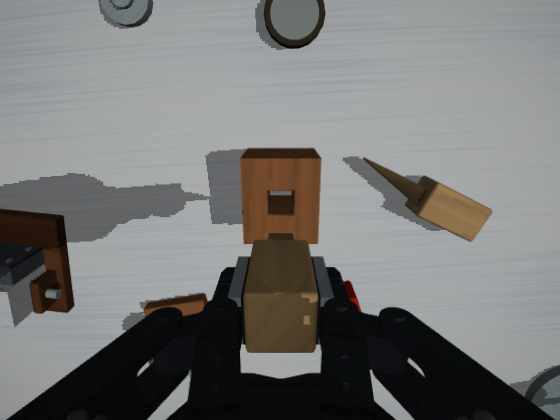

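The side view shows the drawn wedge. Its flat face is on the right (world +x), at about crop column 300, and the slope is on the left. So the wedge's +x already points along the cradle's +x and no half turn is needed. Next I'll carry it over the left end, tip above the cover about 8 mm short of the seam.

{"name": "jog_arm", "arguments": {
  "targets": [
    [0.02,[0.0075,-0.0382,0],-0.0157],
    [0.02,[0.0075,-0.0382,0],-0.0157],
    [0.02,[0.0075,-0.0382,0],-0.0157],
    [0.02,[0.0075,-0.0382,0],-0.0157],
    [0.02,[0.0075,-0.0382,0],-0.0157],
    [0.02,[0.0075,-0.0381,0],-0.0157],
    [0.02,[0.0076,-0.0381,0],-0.0158],
    [0.02,[0,0,-0.025],0],
    [0.02,[0,0,-0.02],0],
    [0.02,[0,0,0],0]
  ]
}}

```text
clock: 6.42
position: [0.5925, -0.1493, 0.1469]
ee_rot: [0.705, -0.704, 0.061, -0.057]
contact_force: [-0.5, -0.4, -0.4]
width: 0.0267
```

```bash
python3 - <<'E'
from h import *
s=manip.get_state();print(s['clock'],s['position'],s['contact_force'],s['moment'],s['width'])
im,d=get_image('side');save('side3',im);np.save('d_side3',d)
save('side3c',cv2.resize(im[180:350,290:430],None,fx=4,fy=3.5,interpolation=2))
im,d=get_image('top');np.save('d_top3',d)
save('top3c',cv2.resize(im[110:240,310:450],None,fx=4.5,fy=4.5,interpolation=2))
E
```

```text
6.425 [ 0.592522   -0.14928453  0.14693982] [-0.54580342 -0.38893477 -0.35089288] [ 0.05086563  0.06031514 -0.01110468] 0.026668139706944677
```

View pics/side3c.png

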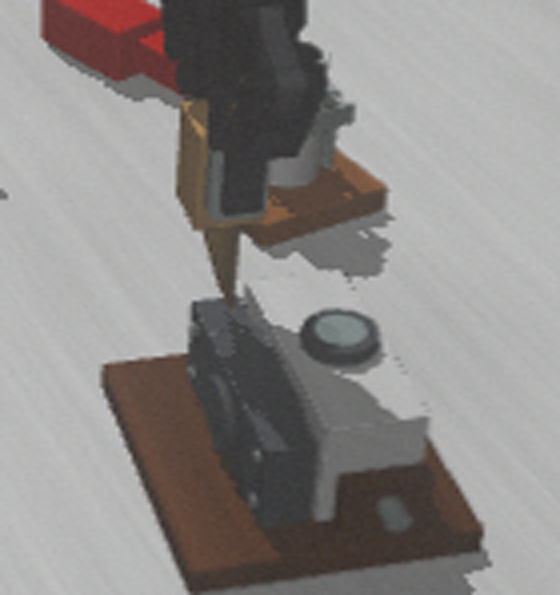

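{"name": "jog_arm", "arguments": {
  "targets": [
    [0.02,[0,0,-0.004],0],
    [0.02,[0,0,-0.003],0],
    [0.02,[0,0,-0.002],0],
    [0.02,[0,0,0],0]
  ]
}}

```text
clock: 7.02
position: [0.5939, -0.1495, 0.1403]
ee_rot: [0.705, -0.705, 0.059, -0.059]
contact_force: [-0.7, -0.9, -1.0]
width: 0.0268
```

{"name": "jog_arm", "arguments": {
  "targets": [
    [0.02,[0,0,-0.001],0],
    [0.02,[0,0,-0.001],0],
    [0.02,[0,0,0],0]
  ]
}}

```text
clock: 7.4
position: [0.594, -0.1496, 0.1382]
ee_rot: [0.705, -0.705, 0.059, -0.059]
contact_force: [-0.0, 0.2, -0.7]
width: 0.027
```

{"name": "jog_arm", "arguments": {
  "targets": [
    [0.02,[0,0,-0.001],0],
    [0.02,[0,0,0],0]
  ]
}}

```text
clock: 7.65
position: [0.594, -0.1496, 0.1373]
ee_rot: [0.705, -0.705, 0.059, -0.059]
contact_force: [0.2, -0.4, -1.3]
width: 0.0269
```

{"name": "jog_arm", "arguments": {
  "targets": [
    [0.02,[0,0,-0.001],0],
    [0.02,[0,0,0],0]
  ]
}}

```text
clock: 7.9
position: [0.5941, -0.1497, 0.137]
ee_rot: [-0.705, 0.705, -0.059, 0.059]
contact_force: [-0.7, 0.2, 4.1]
width: 0.0272
```

{"name": "jog_arm", "arguments": {
  "targets": [
    [0.02,[0,0,-0.001],0],
    [0.02,[0,0,0],0]
  ]
}}

```text
clock: 8.15
position: [0.5942, -0.1496, 0.1367]
ee_rot: [-0.705, 0.705, -0.059, 0.059]
contact_force: [-1.8, 0.3, 8.7]
width: 0.0271
```

Contact with the cover top came at measured z 0.137, so the tip is 76.2 mm below the TCP. I'll raise 3 mm and feel for the wall along cradle +x.

{"name": "jog_arm", "arguments": {
  "targets": [
    [0.02,[0,0,0.004],0],
    [0.02,[0.00296,-0.0005,0],0],
    [0.02,[0.00197,-0.00033,0],0],
    [0.02,[0,0,0],0]
  ]
}}

```text
clock: 8.65
position: [0.599, -0.1505, 0.1388]
ee_rot: [0.705, -0.705, 0.059, -0.059]
contact_force: [0.1, -0.1, -0.0]
width: 0.0268
```

{"name": "jog_arm", "arguments": {
  "targets": [
    [0.02,[0.00148,-0.00025,0],0],
    [0.02,[0,0,0],0]
  ]
}}

```text
clock: 8.9
position: [0.6005, -0.1507, 0.1392]
ee_rot: [0.705, -0.705, 0.059, -0.059]
contact_force: [-0.3, 0.1, -1.1]
width: 0.0267
```

{"name": "jog_arm", "arguments": {
  "targets": [
    [0.02,[0.00099,-0.00017,0],0],
    [0.02,[0,0,0],0]
  ]
}}

```text
clock: 9.15
position: [0.6015, -0.1509, 0.1394]
ee_rot: [0.705, -0.705, 0.059, -0.059]
contact_force: [0.1, -0.4, -0.8]
width: 0.0269
```

{"name": "jog_arm", "arguments": {
  "targets": [
    [0.02,[0.00099,-0.00017,0],0],
    [0.02,[0,0,0],0]
  ]
}}

```text
clock: 9.4
position: [0.6025, -0.1511, 0.1393]
ee_rot: [0.705, -0.705, 0.059, -0.059]
contact_force: [-0.3, -0.3, -0.4]
width: 0.027
```

{"name": "jog_arm", "arguments": {
  "targets": [
    [0.02,[0.00099,-0.00017,0],0],
    [0.02,[0,0,0],0]
  ]
}}

```text
clock: 9.65
position: [0.6029, -0.1511, 0.1392]
ee_rot: [0.705, -0.705, 0.059, -0.058]
contact_force: [-1.3, 0.1, -0.4]
width: 0.0271
```

{"name": "jog_arm", "arguments": {
  "targets": [
    [0.02,[0.00099,-0.00017,0],0],
    [0.02,[0,0,0],0]
  ]
}}

```text
clock: 9.9
position: [0.6032, -0.1511, 0.1392]
ee_rot: [0.705, -0.704, 0.06, -0.058]
contact_force: [-4.3, 0.9, 1.5]
width: 0.0271
```

{"name": "jog_arm", "arguments": {
  "targets": [
    [0.02,[0.00099,-0.00017,0],0],
    [0.02,[0,0,0],0]
  ]
}}

```text
clock: 10.15
position: [0.6035, -0.1512, 0.1392]
ee_rot: [0.705, -0.704, 0.06, -0.057]
contact_force: [-5.9, 0.2, 2.5]
width: 0.0269
```

{"name": "jog_arm", "arguments": {
  "targets": [
    [0.02,[-0.00197,0.00033,0],0],
    [0.02,[0,0,-0.002],0],
    [0.02,[0,0,-0.002],0],
    [0.02,[0,0,0],0]
  ]
}}

```text
clock: 10.65
position: [0.6031, -0.1511, 0.1349]
ee_rot: [0.705, -0.705, 0.059, -0.059]
contact_force: [-3.8, 0.8, -0.2]
width: 0.0267
```

{"name": "jog_arm", "arguments": {
  "targets": [
    [0.02,[0,0,-0.001],0],
    [0.02,[0,0,-0.001],0],
    [0.02,[0,0,-0.001],0],
    [0.02,[0,0,-0.001],0],
    [0.02,[0,0,0],0]
  ]
}}

```text
clock: 11.28
position: [0.6032, -0.1512, 0.1327]
ee_rot: [-0.705, 0.705, -0.059, 0.059]
contact_force: [-7.0, 1.5, 7.8]
width: 0.0269
```

{"name": "jog_arm", "arguments": {
  "targets": [
    [0.02,[0,0,-0.001],0],
    [0.02,[0,0,-0.001],0],
    [0.02,[0,0,-0.001],0],
    [0.02,[0,0,0],0]
  ]
}}

```text
clock: 11.78
position: [0.6032, -0.1513, 0.131]
ee_rot: [-0.704, 0.705, -0.059, 0.059]
contact_force: [-9.1, 1.9, 14.3]
width: 0.0269
```

{"name": "jog_arm", "arguments": {
  "targets": [
    [0.02,[0,0,-0.001],0],
    [0.02,[0,0,-0.001],0],
    [0.02,[0,0,0],0]
  ]
}}

```text
clock: 12.15
position: [0.6032, -0.1513, 0.1291]
ee_rot: [-0.704, 0.705, -0.059, 0.059]
contact_force: [-8.5, 1.7, 15.1]
width: 0.0266
```

{"name": "jog_arm", "arguments": {
  "targets": [
    [0.02,[-0.00099,0.00017,0],0],
    [0.02,[0,0,-0.001],0],
    [0.02,[0,0,0],0]
  ]
}}

```text
clock: 12.52
position: [0.6029, -0.1513, 0.1281]
ee_rot: [-0.704, 0.705, -0.058, 0.06]
contact_force: [-7.0, 1.0, 13.2]
width: 0.027
```

{"name": "jog_arm", "arguments": {
  "targets": [
    [0.02,[-0.0003,0,-0.001],0],
    [0.02,[0,0,-0.001],0],
    [0.02,[0,0,0],0]
  ]
}}

```text
clock: 12.9
position: [0.6029, -0.1513, 0.1261]
ee_rot: [-0.704, 0.705, -0.058, 0.06]
contact_force: [-7.2, 2.0, 13.3]
width: 0.0271
```

{"name": "jog_arm", "arguments": {
  "targets": [
    [0.02,[-0.0005,0,-0.001],0],
    [0.02,[0,0,-0.001],0],
    [0.02,[0,0,-0.001],0],
    [0.02,[0,0,-0.0005],0],
    [0.02,[0,0,0],0]
  ]
}}

```text
clock: 13.52
position: [0.6028, -0.1514, 0.1227]
ee_rot: [-0.704, 0.705, -0.057, 0.06]
contact_force: [-6.0, 1.1, 13.0]
width: 0.0272
```

```bash
cat > ck.py <<'E'
from h import *
import sys
def frame(cam):
    m=camera_model(cam); im,d=get_image(cam)
    K=np.array(m['mtx']);D=np.array(m['distortion']);T=np.array(m['world_from_camera'])
    v,u=np.mgrid[0:420,0:560]
    p=cv2.undistortPoints(np.stack([u,v],-1).reshape(-1,1,2).astype(float),K,D).reshape(420,560,2)
    P=np.stack([p[...,0]*d,-p[...,1]*d,-d],-1)@T[:3,:3].T+T[:3,3]
    return im,d,P
def cover(P):
    a=-.167;c=np.array([605.6,-190.5]);Rm=np.array([[np.cos(a),np.sin(a)],[-np.sin(a),np.cos(a)]])
    Q=(P[...,:2]*1000-c)@Rm.T; z=P[...,2]
    for lo in range(-50,50,10):
        k=(Q[...,1]>lo)&(Q[...,1]<lo+10)&(np.abs(Q[...,0])<60)
        A=Q[...,0][k&(z>.0585)&(z<.0635)&(Q[...,0]<-1)];W=Q[...,0][k&(z>.067)&(z<.071)]
        print(lo+5,len(A),'cover',np.round([A.min(),A.max()],1) if len(A) else None,'wallmin',W.min().round(1) if len(W) else None)
if __name__=='__main__':
    s=manip.get_state();print(s['clock'],s['position'],s['contact_force'],s['width'])
    im,d,P=frame('top');cover(P);n=sys.argv[1]
    save('top'+n,cv2.resize(im[120:220,320:440],None,fx=5,fy=5,interpolation=2))
    im,d=get_image('side'); save('side'+n,cv2.resize(im[200:350,300:420],None,fx=4,fy=4,interpolation=2))
E
python3 ck.py 4
```

```text
13.525 [ 0.60277141 -0.15138249  0.12265582] [-5.98952253  1.12625577 12.97369368] 0.027224019519787833
-45 56 cover [-24.9  -2.7] wallmin -3.1
-35 52 cover [-25.2  -2.5] wallmin -3.2
-25 57 cover [-25.5  -3.3] wallmin None
-15 52 cover [-26.9  -4.8] wallmin None
-5 38 cover [-26.8 -10.2] wallmin None
5 40 cover [-27.2 -13.3] wallmin None
15 31 cover [-26.5 -13.9] wallmin None
25 31 cover [-27.3 -16.3] wallmin None
35 3 cover [-26. -22.] wallmin None
45 0 cover None wallmin None
```

View pics/side4.png

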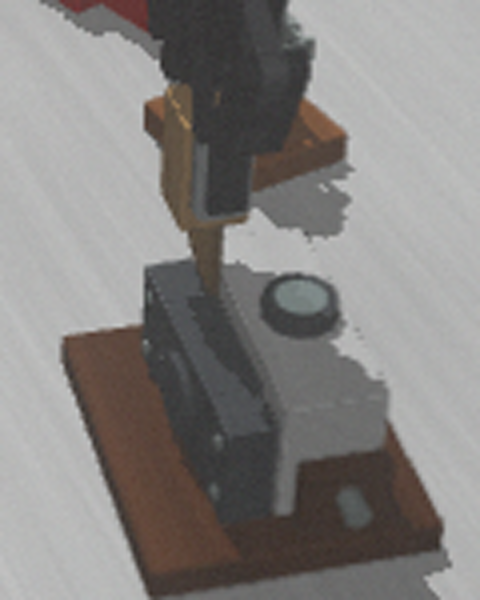

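The side crop shows the blade down in the left notch at about (210,270), with that end of the cover a little open. By depth the left end has moved back about 2 mm and the right end is still shut. Now I'll move to the right notch.

{"name": "jog_arm", "arguments": {
  "targets": [
    [0.02,[0,0,0.004],0],
    [0.02,[0,0,0.011],0],
    [0.02,[0,0,0.015],0],
    [0.02,[-0.0042,-0.0188,0],0],
    [0.02,[-0.0042,-0.0188,0],0],
    [0.02,[-0.0042,-0.0188,0],0],
    [0.02,[-0.0032,-0.019,0],0],
    [0.02,[0,0,-0.007],0],
    [0.02,[0,0,-0.0055],0],
    [0.02,[0,0,0],0]
  ]
}}

```text
clock: 14.88
position: [0.5857, -0.226, 0.1372]
ee_rot: [0.705, -0.705, 0.059, -0.058]
contact_force: [-0.7, -0.3, -0.4]
width: 0.0274
```

{"name": "jog_arm", "arguments": {
  "targets": [
    [0.02,[0.00148,-0.00025,0],0],
    [0.02,[0,0,0],0]
  ]
}}

```text
clock: 15.12
position: [0.5872, -0.226, 0.1371]
ee_rot: [0.705, -0.704, 0.059, -0.058]
contact_force: [-0.5, 0.9, 0.5]
width: 0.0269
```

{"name": "jog_arm", "arguments": {
  "targets": [
    [0.02,[0.00099,-0.00017,0],0],
    [0.02,[0,0,0],0]
  ]
}}

```text
clock: 15.38
position: [0.5886, -0.2266, 0.1372]
ee_rot: [0.705, -0.705, 0.059, -0.059]
contact_force: [0.4, 0.4, -0.1]
width: 0.0268
```

{"name": "jog_arm", "arguments": {
  "targets": [
    [0.02,[0,0,0.0015],0],
    [0.02,[0.00099,-0.00017,0],0],
    [0.02,[0,0,0],0]
  ]
}}

```text
clock: 15.75
position: [0.5895, -0.2271, 0.1388]
ee_rot: [0.705, -0.705, 0.059, -0.059]
contact_force: [-0.0, 0.3, -0.6]
width: 0.027
```

{"name": "jog_arm", "arguments": {
  "targets": [
    [0.02,[0.00099,-0.00017,0],0],
    [0.02,[0,0,0],0]
  ]
}}

```text
clock: 16.0
position: [0.5903, -0.2272, 0.1388]
ee_rot: [0.705, -0.705, 0.059, -0.059]
contact_force: [0.5, -0.1, -0.8]
width: 0.027
```

{"name": "jog_arm", "arguments": {
  "targets": [
    [0.02,[0.00099,-0.00017,0],0],
    [0.02,[0,0,0],0]
  ]
}}

```text
clock: 16.25
position: [0.5906, -0.2273, 0.1387]
ee_rot: [0.705, -0.705, 0.059, -0.058]
contact_force: [-2.8, 0.6, 0.8]
width: 0.0271
```

{"name": "jog_arm", "arguments": {
  "targets": [
    [0.02,[0,0,-0.002],0],
    [0.02,[0,0,-0.002],0],
    [0.02,[0,0,-0.001],0],
    [0.02,[0,0,0],0]
  ]
}}

```text
clock: 16.75
position: [0.5907, -0.2272, 0.1339]
ee_rot: [0.705, -0.705, 0.059, -0.058]
contact_force: [-3.9, 1.0, 2.7]
width: 0.0272
```

{"name": "jog_arm", "arguments": {
  "targets": [
    [0.02,[-0.0003,0,-0.001],0],
    [0.02,[-0.0003,0,-0.001],0],
    [0.02,[-0.0003,0,-0.001],0],
    [0.02,[-0.0003,0,-0.001],0],
    [0.02,[0,0,-0.001],0],
    [0.02,[0,0,-0.001],0],
    [0.02,[0,0,0],0]
  ]
}}

```text
clock: 17.62
position: [0.5904, -0.2278, 0.13]
ee_rot: [-0.704, 0.705, -0.058, 0.06]
contact_force: [-5.7, 0.9, 11.6]
width: 0.027
```

{"name": "jog_arm", "arguments": {
  "targets": [
    [0.02,[-0.0002,0,-0.001],0],
    [0.02,[-0.0002,0,-0.001],0],
    [0.02,[-0.0001,0,-0.001],0],
    [0.02,[0,0,-0.001],0],
    [0.02,[0,0,-0.001],0],
    [0.02,[0,0,-0.001],0],
    [0.02,[0,0,0],0]
  ]
}}

```text
clock: 18.5
position: [0.5903, -0.2281, 0.1242]
ee_rot: [-0.704, 0.705, -0.058, 0.06]
contact_force: [-5.5, -0.3, 11.2]
width: 0.027
```

{"name": "jog_arm", "arguments": {
  "targets": [
    [0.02,[-0.0001,0,-0.001],0],
    [0.02,[-0.0001,0,-0.001],0],
    [0.02,[-0.0001,0,-0.001],0],
    [0.02,[0,0,-0.001],0],
    [0.02,[0,0,-0.001],0],
    [0.02,[0,0,-0.001],0],
    [0.02,[0,0,-0.001],0],
    [0.02,[0,0,-0.001],0],
    [0.02,[0,0,0],0]
  ]
}}

```text
clock: 19.62
position: [0.5902, -0.2284, 0.1164]
ee_rot: [-0.704, 0.705, -0.058, 0.06]
contact_force: [-5.6, -0.2, 13.2]
width: 0.027
```

```bash
python3 ck.py 5
```

```text
19.625 [ 0.59016849 -0.22837485  0.11635438] [-5.58317585 -0.15328045 13.17414439] 0.026967745647610862
-45 30 cover [-29.1 -17. ] wallmin None
-35 31 cover [-28.9 -11.4] wallmin None
-25 58 cover [-29.1  -3.4] wallmin 28.3
-15 56 cover [-29.  -7.] wallmin 31.3
-5 66 cover [-28.3  -2.6] wallmin -3.3
5 61 cover [-28.2  -3.6] wallmin -3.7
15 64 cover [-28.4  -2.9] wallmin -3.7
25 65 cover [-28.2  -2.6] wallmin -3.4
35 55 cover [-28.4  -3.2] wallmin -4.4
45 59 cover [-28.1  -2.9] wallmin -3.2
```

View pics/side5.png

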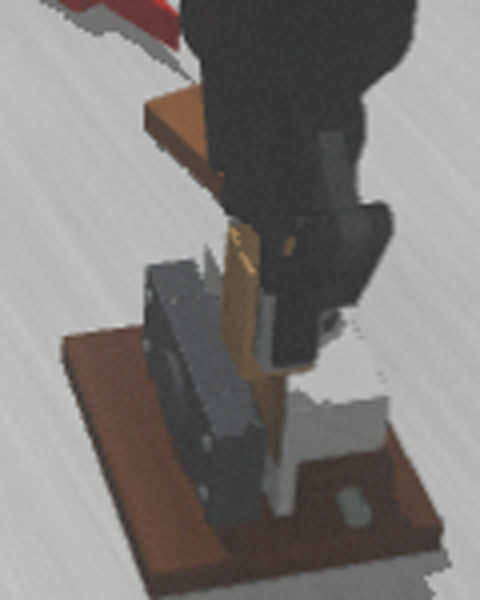

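Both ends are opening evenly: right about 3.6 mm, left about 2 to 2.9 mm. Back to the left end.

{"name": "jog_arm", "arguments": {
  "targets": [
    [0.02,[0,0,0.005],0],
    [0.02,[0,0,0.014],0],
    [0.02,[0,0,0.0175],0],
    [0.02,[0.0027,0.0192,0],0],
    [0.02,[0.0027,0.0192,0],0],
    [0.02,[0.0027,0.0193,0],0],
    [0.02,[0.0027,0.0193,0],0],
    [0.02,[0,0,-0.007],0],
    [0.02,[0,0,0],0]
  ]
}}

```text
clock: 20.85
position: [0.5996, -0.1502, 0.1424]
ee_rot: [-0.705, 0.705, -0.059, 0.058]
contact_force: [-0.1, 0.3, -0.3]
width: 0.0268
```

{"name": "jog_arm", "arguments": {
  "targets": [
    [0.02,[0,0,-0.004],0],
    [0.02,[0,0,-0.003],0],
    [0.02,[0,0,-0.003],0],
    [0.02,[0,0,0],0]
  ]
}}

```text
clock: 21.35
position: [0.6004, -0.1508, 0.1332]
ee_rot: [-0.705, 0.705, -0.059, 0.059]
contact_force: [1.1, 0.1, -0.5]
width: 0.0267
```

{"name": "jog_arm", "arguments": {
  "targets": [
    [0.02,[0.00148,-0.00025,0],0],
    [0.02,[0,0,-0.002],0],
    [0.02,[0,0,-0.002],0],
    [0.02,[0,0,-0.002],0],
    [0.02,[0,0,-0.002],0],
    [0.02,[0,0,0],0]
  ]
}}

```text
clock: 22.1
position: [0.6022, -0.1508, 0.1255]
ee_rot: [-0.705, 0.705, -0.058, 0.059]
contact_force: [1.8, 0.0, -0.1]
width: 0.0272
```

{"name": "jog_arm", "arguments": {
  "targets": [
    [0.02,[0,0,-0.002],0],
    [0.02,[0,0,-0.002],0],
    [0.02,[0,0,-0.001],0],
    [0.02,[0,0,0],0]
  ]
}}

```text
clock: 22.6
position: [0.6025, -0.151, 0.1219]
ee_rot: [-0.704, 0.705, -0.058, 0.06]
contact_force: [1.7, -0.5, 7.5]
width: 0.0273
```

{"name": "jog_arm", "arguments": {
  "targets": [
    [0.02,[0,0,-0.001],0],
    [0.02,[0,0,-0.001],0],
    [0.02,[0,0,-0.001],0],
    [0.02,[0,0,-0.001],0],
    [0.02,[0,0,-0.001],0],
    [0.02,[0,0,0],0]
  ]
}}

```text
clock: 23.35
position: [0.6026, -0.1511, 0.1172]
ee_rot: [-0.704, 0.705, -0.058, 0.06]
contact_force: [1.0, -1.4, 9.0]
width: 0.027
```

{"name": "jog_arm", "arguments": {
  "targets": [
    [0.02,[0,0,-0.001],0],
    [0.02,[0,0,-0.001],0],
    [0.02,[0,0,-0.001],0],
    [0.02,[0,0,-0.001],0],
    [0.02,[0,0,-0.001],0],
    [0.02,[0,0,0],0]
  ]
}}

```text
clock: 24.1
position: [0.6026, -0.151, 0.1122]
ee_rot: [-0.704, 0.705, -0.058, 0.06]
contact_force: [1.2, 0.3, 9.4]
width: 0.0271
```

```bash
python3 ck.py 6
```

```text
24.1 [ 0.60258208 -0.1510354   0.11220734] [1.23733039 0.31939872 9.40571193] 0.02711521843059151
-45 54 cover [-29.3  -2.6] wallmin -3.4
-35 53 cover [-29.   -2.8] wallmin -2.5
-25 58 cover [-29.7  -7.6] wallmin None
-15 51 cover [-29.6  -8.5] wallmin None
-5 48 cover [-29.6 -12.4] wallmin None
5 38 cover [-29.9 -15.9] wallmin None
15 39 cover [-30.6 -16. ] wallmin None
25 28 cover [-30.4 -18. ] wallmin None
35 11 cover [-29.7 -20. ] wallmin None
45 0 cover None wallmin None
```

{"name": "jog_arm", "arguments": {
  "targets": [
    [0.02,[0,0,0.005],0],
    [0.02,[0,0,0.015],0],
    [0.02,[0,0,0.02],0],
    [0.02,[-0.0033,-0.0191,0],0],
    [0.02,[-0.0033,-0.0191,0],0],
    [0.02,[-0.0033,-0.0191,0],0],
    [0.02,[-0.0033,-0.0192,0],0],
    [0.02,[0,0,-0.007],0],
    [0.02,[0,0,0],0]
  ]
}}

```text
clock: 25.32
position: [0.5876, -0.2267, 0.1421]
ee_rot: [0.705, -0.704, 0.06, -0.058]
contact_force: [-0.7, -0.4, -0.1]
width: 0.0269
```

{"name": "jog_arm", "arguments": {
  "targets": [
    [0.02,[0,0,-0.004],0],
    [0.02,[0,0,-0.003],0],
    [0.02,[0,0,-0.003],0],
    [0.02,[0,0,-0.003],0],
    [0.02,[0,0,0],0]
  ]
}}

```text
clock: 25.95
position: [0.5882, -0.2269, 0.13]
ee_rot: [0.705, -0.705, 0.059, -0.059]
contact_force: [-0.6, 0.2, -0.5]
width: 0.0269
```

{"name": "jog_arm", "arguments": {
  "targets": [
    [0.02,[0.0012,-0.0002,-0.002],0],
    [0.02,[0,0,-0.003],0],
    [0.02,[0,0,-0.003],0],
    [0.02,[0,0,-0.002],0],
    [0.02,[0,0,0],0]
  ]
}}

```text
clock: 26.58
position: [0.5898, -0.2274, 0.1202]
ee_rot: [0.705, -0.705, 0.059, -0.059]
contact_force: [1.1, 0.2, -0.1]
width: 0.0268
```

{"name": "jog_arm", "arguments": {
  "targets": [
    [0.02,[0,0,-0.002],0],
    [0.02,[0,0,-0.002],0],
    [0.02,[0,0,-0.001],0],
    [0.02,[0,0,0],0]
  ]
}}

```text
clock: 27.08
position: [0.5901, -0.2276, 0.1168]
ee_rot: [-0.704, 0.705, -0.058, 0.06]
contact_force: [-0.8, 0.1, 5.6]
width: 0.027
```

{"name": "jog_arm", "arguments": {
  "targets": [
    [0.02,[0,0,-0.001],0],
    [0.02,[0,0,-0.001],0],
    [0.02,[0,0,-0.001],0],
    [0.02,[0,0,-0.001],0],
    [0.02,[0,0,-0.001],0],
    [0.02,[0,0,-0.001],0],
    [0.02,[0,0,-0.001],0],
    [0.02,[0,0,0],0]
  ]
}}

```text
clock: 28.08
position: [0.5901, -0.2281, 0.1106]
ee_rot: [-0.704, 0.705, -0.058, 0.06]
contact_force: [-1.9, -1.0, 10.3]
width: 0.0271
```

{"name": "jog_arm", "arguments": {
  "targets": [
    [0.02,[0,0,-0.001],0],
    [0.02,[0,0,-0.001],0],
    [0.02,[0,0,-0.001],0],
    [0.02,[0,0,-0.001],0],
    [0.02,[0,0,-0.001],0],
    [0.02,[0,0,0],0]
  ]
}}

```text
clock: 28.82
position: [0.59, -0.2282, 0.1056]
ee_rot: [-0.704, 0.705, -0.058, 0.06]
contact_force: [-1.4, -0.7, 10.3]
width: 0.0271
```

```bash
python3 ck.py 7
```

```text
28.825 [ 0.59003708 -0.22821801  0.10563421] [-1.3775838  -0.73572057 10.25494731] 0.02710900887338339
-45 31 cover [-31.6 -19.7] wallmin None
-35 32 cover [-32.1 -19.2] wallmin 35.2
-25 57 cover [-31.7  -9.5] wallmin 28.4
-15 56 cover [-31.8  -9.3] wallmin 25.3
-5 66 cover [-31.5  -2.8] wallmin 33.0
5 62 cover [-31.3  -2.7] wallmin -2.5
15 60 cover [-31.1  -3.1] wallmin -2.5
25 53 cover [-30.1  -3.3] wallmin -3.8
35 56 cover [-30.7  -2.9] wallmin -3.1
45 54 cover [-30.9  -2.7] wallmin -3.4
```

View pics/side7.png

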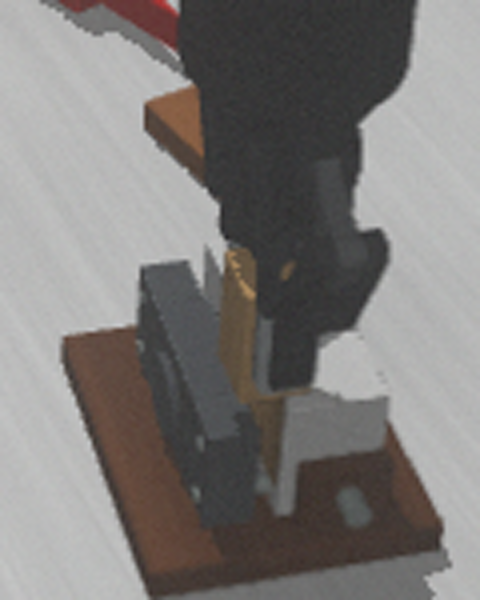

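{"name": "jog_arm", "arguments": {
  "targets": [
    [0.02,[0,0,-0.001],0],
    [0.02,[0,0,-0.001],0],
    [0.02,[0,0,0],0]
  ]
}}

```text
clock: 29.3
position: [0.59, -0.2283, 0.1036]
ee_rot: [-0.704, 0.705, -0.058, 0.06]
contact_force: [-1.7, -0.2, 10.0]
width: 0.027
```

{"name": "jog_arm", "arguments": {
  "targets": [
    [0.02,[0,0,0.005],0],
    [0.02,[0,0,0.015],0],
    [0.02,[0,0,0.0275],0],
    [0.02,[0.003,0.0192,0],0],
    [0.02,[0.003,0.0192,0],0],
    [0.02,[0.003,0.0193,0],0],
    [0.02,[0.003,0.0193,0],0],
    [0.02,[0,0,-0.007],0],
    [0.02,[0,0,0],0]
  ]
}}

```text
clock: 30.42
position: [0.601, -0.1502, 0.1408]
ee_rot: [-0.705, 0.705, -0.059, 0.058]
contact_force: [-0.3, 0.3, -0.5]
width: 0.0268
```

{"name": "jog_arm", "arguments": {
  "targets": [
    [0.02,[0,0,-0.004],0],
    [0.02,[0,0,-0.004],0],
    [0.02,[0,0,-0.004],0],
    [0.02,[0,0,0],0]
  ]
}}

```text
clock: 30.92
position: [0.6012, -0.1505, 0.1293]
ee_rot: [0.705, -0.704, 0.059, -0.059]
contact_force: [0.3, 0.2, -0.9]
width: 0.0268
```

{"name": "jog_arm", "arguments": {
  "targets": [
    [0.02,[0.001,-0.0002,-0.003],0],
    [0.02,[0,0,-0.003],0],
    [0.02,[0,0,-0.003],0],
    [0.02,[0,0,-0.003],0],
    [0.02,[0,0,-0.002],0],
    [0.02,[0,0,-0.002],0],
    [0.02,[0,0,-0.001],0],
    [0.02,[0,0,0],0]
  ]
}}

```text
clock: 31.92
position: [0.6028, -0.1506, 0.1132]
ee_rot: [-0.705, 0.705, -0.059, 0.059]
contact_force: [0.2, -0.3, 1.0]
width: 0.0269
```

{"name": "jog_arm", "arguments": {
  "targets": [
    [0.02,[0,0,-0.001],0],
    [0.02,[0,0,-0.001],0],
    [0.02,[0,0,-0.001],0],
    [0.02,[0,0,-0.001],0],
    [0.02,[0,0,-0.001],0],
    [0.02,[0,0,-0.001],0],
    [0.02,[0,0,0],0]
  ]
}}

```text
clock: 32.8
position: [0.6028, -0.1508, 0.1087]
ee_rot: [-0.704, 0.705, -0.058, 0.059]
contact_force: [-2.0, 1.0, 10.6]
width: 0.0269
```

{"name": "jog_arm", "arguments": {
  "targets": [
    [0.02,[0,0,-0.001],0],
    [0.02,[0,0,-0.001],0],
    [0.02,[0,0,-0.001],0],
    [0.02,[0,0,-0.001],0],
    [0.02,[0,0,-0.001],0],
    [0.02,[0,0,-0.0005],0],
    [0.02,[0,0,0],0],
    [0.02,[0,0,0],0]
  ]
}}

```text
clock: 33.8
position: [0.6028, -0.1508, 0.1034]
ee_rot: [-0.704, 0.705, -0.058, 0.059]
contact_force: [-2.6, 0.3, 10.5]
width: 0.0271
```

{"name": "jog_arm", "arguments": {
  "targets": [
    [0.02,[0,0,0.005],0],
    [0.02,[0,0,0.015],0],
    [0.02,[0,0,0.03],0],
    [0.02,[0,0,0.035],0],
    [0.02,[-0.03,0.05,0],0.055],
    [0.02,[-0.03,0.05,0],0.055],
    [0.02,[0,0.05,0],0],
    [0.02,[0,0.05,0],0],
    [0.02,[0,0,0],0]
  ]
}}

```text
clock: 34.92
position: [0.542, 0.0527, 0.187]
ee_rot: [0.707, -0.706, 0.018, -0.018]
contact_force: [-0.8, -0.4, -0.6]
width: 0.027
```

```bash
python3 ck.py 8; python3 - <<'E'
from h import *
im,d=get_image('wrist');save('wrist8',im);im,d=get_image('top');save('top8f',im)
E
```

```text
34.925 [0.54196162 0.05266565 0.18697597] [-0.81989966 -0.39397245 -0.56260961] 0.02700997755786036
-45 54 cover [-32.3  -2.7] wallmin -3.3
-35 60 cover [-32.6  -2.6] wallmin -3.5
-25 60 cover [-32.5  -2.8] wallmin -3.6
-15 58 cover [-32.7  -2.8] wallmin -3.3
-5 72 cover [-32.3  -2.7] wallmin -3.4
5 66 cover [-33.1  -2.7] wallmin -3.7
15 60 cover [-33.1  -3.1] wallmin -22.5
25 61 cover [-32.4  -3.1] wallmin -3.7
35 57 cover [-32.7  -2.8] wallmin -2.5
45 58 cover [-32.9  -3.1] wallmin -4.0
```

View pics/side8.png

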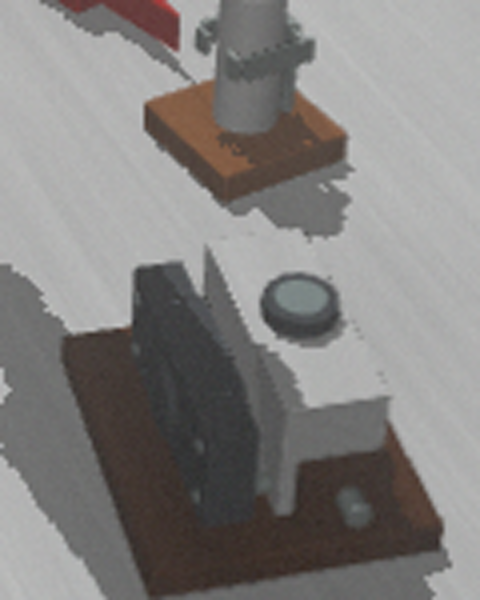

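View pics/wrist8.png

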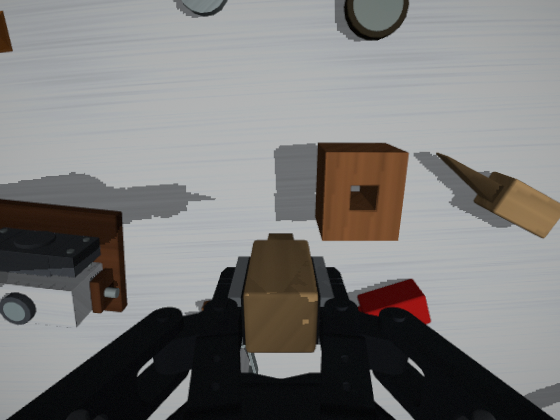

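The side crop shows the cover standing off evenly along its whole length. Depth gives about 7 mm at both ends. The wedge goes back to its block.

{"name": "jog_arm", "arguments": {
  "targets": [
    [0.02,[0,0.03,0],0],
    [0.02,[0,0.0345,0],0],
    [0.02,[0,0,0],0],
    [0.02,[0,0,0],0],
    [0.02,[0,0,0],0]
  ]
}}

```text
clock: 35.75
position: [0.5427, 0.1126, 0.1863]
ee_rot: [-0.707, 0.707, -0.021, 0.021]
contact_force: [0.9, -0.0, -1.7]
width: 0.0267
```

```bash
python3 - <<'E'
from h import *
from ck import frame
from scipy.spatial.transform import Rotation as R
s=manip.get_state();q=s['ee_rot'];M=R.from_quat(q[[1,2,3,0]]).as_matrix();print(s['position'],np.arctan2(M[1,2],M[0,2]))
im,d,P=frame('side');z=P[...,2]
save('side9',cv2.resize(im[100:240,190:330],None,fx=4.2,fy=4.2,interpolation=2))
im,d,P=frame('wrist');z=P[...,2];save('wrist9',im)
k=(d>0)&(z>.057)&(z<.062)&(abs(P[...,0]-.541)<.06)&(abs(P[...,1]-.117)<.06)
r=cv2.minAreaRect((P[k][:,:2]*1000).astype(np.float32));print(np.round(r[0],1),np.round(r[1],1),r[2])
k=(d>0)&(z>.12)&(abs(P[...,0]-.541)<.02)&(abs(P[...,1]-.117)<.014)
print(k.sum(),np.percentile(z[k],[5,50,95]))
k&=(abs(z-np.percentile(z[k],60))<.004)
r=cv2.minAreaRect((P[k][:,:2]*1000).astype(np.float32));print('handle top',np.round(r[0],1),np.round(r[1],1),r[2],np.median(z[k]))
E
```

```text
[0.54266912 0.11263825 0.18628821] 1.5123612378084408
[540.1 117.8] [65.3 75.5] 87.05088806152344
14232 [0.17508095 0.21040994 0.25817835]
handle top [529.  116.9] [28.   9.5] 88.33291625976562 0.24424641735898023
```

View pics/side9.png

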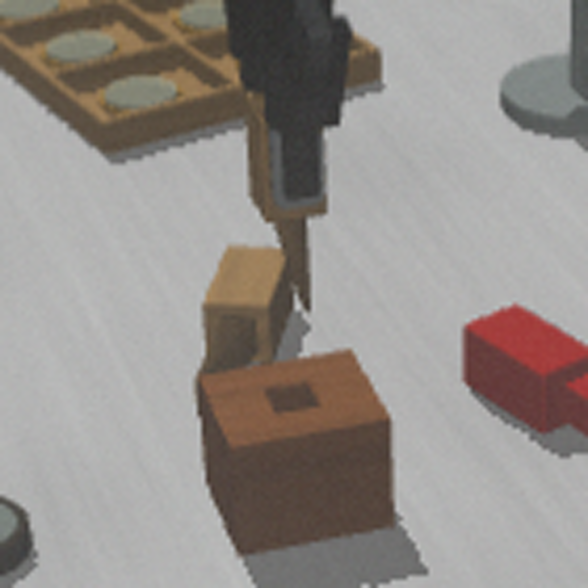

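{"name": "jog_arm", "arguments": {
  "targets": [
    [0.02,[-0.0015,0.005,0],0],
    [0.02,[0,0,-0.015],0],
    [0.02,[0,0,-0.015],0],
    [0.02,[0,0,-0.01],0],
    [0.02,[0,0,0],0],
    [0.02,[0,0,0],0]
  ]
}}

```text
clock: 36.6
position: [0.5414, 0.119, 0.1464]
ee_rot: [0.707, -0.707, 0.02, -0.02]
contact_force: [-0.0, -0.4, -1.2]
width: 0.0267
```

{"name": "jog_arm", "arguments": {
  "targets": [
    [0.02,[0,-0.001,-0.008],0],
    [0.02,[0,0,-0.006],0],
    [0.02,[0,0,-0.006],0],
    [0.02,[0,0,0],0]
  ]
}}

```text
clock: 37.1
position: [0.5406, 0.1179, 0.1256]
ee_rot: [-0.707, 0.707, -0.021, 0.02]
contact_force: [-0.2, -0.3, -1.1]
width: 0.0268
```

{"name": "jog_arm", "arguments": {
  "targets": [
    [0.02,[0,0,-0.01],0],
    [0.02,[0,0,-0.01],0],
    [0.02,[0,0,-0.008],0],
    [0.02,[0,0,-0.006],0],
    [0.02,[0,0,0],0]
  ]
}}

```text
clock: 37.72
position: [0.5407, 0.1179, 0.0917]
ee_rot: [-0.707, 0.707, -0.021, 0.02]
contact_force: [0.2, 0.3, -0.9]
width: 0.0267
```

{"name": "jog_arm", "arguments": {
  "targets": [
    [0.02,[0,0,-0.003],0],
    [0.02,[0,0,-0.0015],0],
    [0.02,[0,0,-0.001],0],
    [0.02,[0,0,0],0]
  ]
}}

```text
clock: 38.22
position: [0.5411, 0.118, 0.0869]
ee_rot: [0.707, -0.707, 0.02, -0.02]
contact_force: [0.4, 0.7, -1.1]
width: 0.027
```

{"name": "jog_arm", "arguments": {
  "targets": [
    [0.02,[0,0,-0.001],0],
    [0.02,[0,0,0],0]
  ]
}}

```text
clock: 38.48
position: [0.5412, 0.118, 0.0862]
ee_rot: [0.707, -0.707, 0.02, -0.02]
contact_force: [-0.2, 0.2, 2.3]
width: 0.0269
```

Seated: contact came at the original height, TCP 0.0862. I'll release and rise.

{"name": "jog_arm", "arguments": {
  "targets": [
    [0.04,[0,0,0],0],
    [0.06,[0,0,0],0],
    [0.06,[0,0,0],0],
    [0.06,[0,0,0],0],
    [0.06,[0,0,0.02],0],
    [0.06,[0,0,0.04],0],
    [0.06,[0,0,0.05],0],
    [0.06,[0,0,0.04],0],
    [0.06,[0,0,0],0],
    [0.06,[0,0,0],0]
  ]
}}

```text
clock: 39.72
position: [0.5404, 0.1179, 0.2351]
ee_rot: [-0.707, 0.707, -0.02, 0.02]
contact_force: [-0.6, -0.2, 0.3]
width: 0.06
```

```bash
python3 ck.py 10; python3 - <<'E'
from h import *
from ck import frame
im,d,P=frame('wrist');z=P[...,2];save('wrist10',im)
for lo,hi in [(.057,.062),(.1,.116)]:
  k=(z>lo)&(z<hi)&(abs(P[...,0]-.541)<.06)&(abs(P[...,1]-.117)<.06)&(d>0)
  r=cv2.minAreaRect((P[k][:,:2]*1000).astype(np.float32));print(k.sum(),np.round(r[0],1),np.round(r[1],1),r[2],np.percentile(z[k],[5,50,95]))
im,d=get_image('side');save('side10f',im)
E
```

```text
39.725 [0.54043271 0.11791618 0.23513537] [-0.55767151 -0.24530445  0.27312865] 0.059974097827184485
-45 57 cover [-32.4  -2.7] wallmin -2.6
-35 58 cover [-32.2  -3. ] wallmin -3.3
-25 59 cover [-32.4  -2.7] wallmin -3.4
-15 62 cover [-31.9  -2.9] wallmin -2.9
-5 66 cover [-32.6  -2.8] wallmin -3.8
5 63 cover [-34.4  -3. ] wallmin -3.9
15 69 cover [-32.7  -3.1] wallmin -2.9
25 59 cover [-32.9  -3.1] wallmin -3.5
35 54 cover [-32.7  -3.2] wallmin -3.7
45 53 cover [-32.5  -3.2] wallmin -3.3
3651 [540.  117.7] [65.1 75.1] 86.84980773925781 [0.05839975 0.05957515 0.06071509]
1191 [539.5 118.4] [27.8 27.8] 86.52664947509766 [0.1049039  0.10941173 0.11052781]
```

View pics/side10f.png

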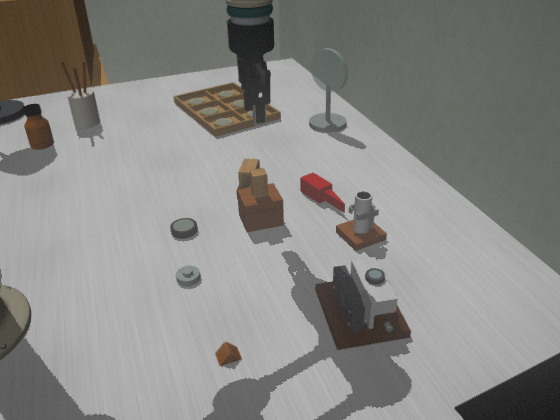

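The picture shows the wedge upright in its block at (260,185) and the cover off at (350,297). The bystanders are where they were, and the gripper is clear.

```bash
python3 -c "
from rig import sign_off
print(sign_off())"
```

```text
the job is handed in; nothing more can be done
None
```

The cover now stands about 7 mm off at both ends, and the wedge is back in its block. I handed the job in at about 40 s; `sign_off()` gave no verdict.

**What I did:** I took the small tan wedge from the walnut block and found the cover top and the wall by touch. The wall was about 3 mm off nominal, which agreed with the depth image. I then pressed the wedge in at the left, right, left, right and left notches.

**Prying:** The push showed up as at most about 15 N downward and 9 N sideways at the wrist, read at the end of each move. No end was estimated to get more than about 2 mm ahead of the other.

**Last checks:**
- **Cover:** the depth image shows about 7 mm open at both ends. The blade-depth formula gives about 6.7 mm, so the two agree within the camera's error.
- **Wedge:** it stands upright with its shoulder down and its handle top at 109.4 mm, as at the start. It sits within 1 mm of the block's middle.
- **Bystanders:** they look unmoved in the final side picture; I did not measure them.
- **Gripper:** it is open, raised and touching nothing.

**Disagreement:** after the first two pushes, depth showed the left end about 0.9 mm further open than the formula (2.8 mm against 1.9 mm), so I kept the next push at that end shorter.

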